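# Centre the tippy cup on its little stand

### The arm

A 6-joint arm with a two-finger parallel gripper is mounted at the origin on the work surface. World frame = base frame: x ahead of the robot, y to its left, z up, the work surface at z = 0. Lengths are in mm, angles in rad, forces in N, time in s.
With the tool pointing down it reaches from about 275 to 1000 mm from the base axis. Payload 8.4 kg.
Tool frame: the origin (TCP) lies at the very end of the fingers, on their centre line; the grasp point (between the pads) lies 19 mm behind it; z points along the fingers, y is the direction in which the jaws open and shut (so a half turn about z gives the same grasp; the last joint's range is limited). The gripper opens to 85 mm and grips with 20 to 120 N. Pads are 22 mm wide; open, the fingers measure 114 mm over their backs; the gripper's body (76 mm by 85 mm) begins 54 mm behind the grasp point. The pads swing forward as they close: fully open they stand 13 mm farther back than shut.
Start: joints at [-0.002, 0.353, 1.633, -0, 1.155, -0.002], TCP at [625.002, -0, 231.281] pointing down, gripper open.
Joint ranges: [-2.63, 2.63], [-0.92, 2.1], [0.06, 2.66], [-1.3, 4.44], [0, 2.69], [-3.02, 3.02]. Speed limits (rad/s): [2.22, 2.22, 2.79, 3.14, 3.14, 3.14].

### API

Orientations are given as [roll, pitch, yaw] about the fixed x, y, z axes, in that order (R = Rz(yaw) Ry(pitch) Rx(roll)).
In Python, from rig import sense, grab_frame, sign_off, masks_of gives the robot as it stands. The module is installed in compiled form; this text tells all that it offers.
- The arm moves only by the shell command python3 -m inch 'ROWS' [FORCE]. ROWS is JSON, a list of rows, each an object of numbers: "gripper": the finger opening in m, from 0 to 0.0854; "tx", "ty", "tz": the shift along the tool's x, y, z in m; "spin": the turn about the tool's z in degrees. In form: [{"gripper": .., "tx": .., "ty": .., "tz": .., "spin": ..}, ...]. A call has exactly 8 rows; each row shifts and turns the commanded pose from where the row before left it, along the tool's axes as they then stand; what a row does not reach is not made up. A row lasts 1/10 s, in which the tool goes at most 50 mm and 8.59 degrees, less where a joint would pass 70% of its speed; a pose out of reach is approached as far as the arm can. A call is refused whole if a number of a shift passes 0.05 or a number of a turn 8.59, either way. A call with a gripper value outside its range is refused whole. The fingers move at their own pace and stop on an object; FORCE is the grip in N (left out, the last holds). Time passes only in rows, so rows that do not move let the fingers close, or fill a call up. It gives the time, the measured TCP pose, the force and the opening at its end, in the units of the state.
- sense(): the state, without advancing time (a new reading comes with each control period).
- grab_frame(name): name is "scene" or "side" or "wrist"; returns a dict with "pixels" (480x640x3 uint8, red, green, blue), "K" (3x3 intrinsics, pixels), "extrinsics" (4x4, takes a point from camera to world coordinates). Camera axes: x right, y down, z forward; pixel columns grow to the right and rows downward; lengths in mm; the calibration is good to about 2 mm. A picture is of the moment at which its call begins. There is no depth.
- sign_off(): hands the job in, once; it reports no verdict.
Trained networks look in the newest picture that a camera, given by its name, has taken for a name from the list of things; names that differ only in an ending like _2 or _b are one class to them, and where a whole thing is asked for, a point or a joint stands for the part that bears it (a point fixed in the world has none). Each returns a list of dicts, best first, with "conf" (0 to 1); they miss things now and then, are a little off and sometimes report something else, mostly with a low value. They report only what shows in the picture. A call takes as long as a camera call. They do not tell look-alikes from the thing itself.
- masks_of(camera, target): "pixels" (480x640 bool, what is visible of it) and "centre" ([row, column] in pixels, amid what is visible of it).
The state is a dict: "clock": time; "qpos": joint angles; "qvel": joint speeds; "joint_efforts": joint torques, N m; "eef_pos": TCP position; "tcp_rot": TCP orientation; "contact_force": force on the tool from outside, world axes, zero at the start; "wrist_torque": the same for the moment, N m; "opening": opening from 0.0 (shut) to 1.0 (fully open).
Only numpy, scipy, OpenCV 4.12 (cv2) and the standard library are available. Lean on these libraries where they do the work, as an engineer would, in place of code of your own. Each camera call takes 0.05 s, during which the arm holds its last target.

### The job

The little green ceramic cup has been set down almost over the edge of the small round concrete stand that it is to be drawn on. Nudge it with light taps or pushes of the fingers until it stands upright in the middle of the stand, with an even gap between the cup and the dark ring marked on the stand. The cup is tippy and breakable: do not pinch it, lift it, hit it hard or let it topple, and leave the stand and the other things on the table where they are.

Things in the scene. Friction and masses are not known exactly. Their poses are not given: they have to be found in the camera images.
- cup: green ceramic cup without a handle, standing loose on the stand, 70 mm high, 0.10 to 0.20 kg. Origin at the centre of the underside of its foot, z up along the cup, round about z. The foot is only 30 mm in diameter; above the 62 mm wide belly the cup tapers to 47 mm at the open mouth (wall 4 mm). It starts with its centre 20 to 28 mm from the stand's centre, in any direction
- cup_belly (a point): on the cup's axis, 16 mm above its underside: middle of the belly, an upright band 62 mm in diameter from 12.5 to 20 mm above the underside and the widest part. Pushed here the cup slides upright on the stand (friction about 0.6) and stays where it is left; pushed in its upper half it tips over its foot
- stand: round grey concrete stand, a plain disc 90 mm in diameter and 40 mm high, 0.65 kg, loose on the table. Origin at the centre of its underside, on the table (z = 0), z up. A thin dark ring of 70 mm inner and 73 mm outer diameter is marked on its flat top around the centre: 4 mm show between it and the cup's belly when the cup is centred. Its yaw has no meaning
- stand_top (a point): centre of the stand's top face, 40 mm above the table: where the centre of the cup's foot must come
- eraser: red silicone eraser block, 55 x 23 x 13 mm, lying on the table beside the stand, its centre 90 to 105 mm from the stand's centre; origin at the centre of its underside, x along its length. Leave alone
- sharpener: small aluminium pencil sharpener, 26 x 16 x 13 mm, on the table beside the stand, its centre 80 to 105 mm from the stand's centre; origin at the centre of its underside. Leave alone
- set_square: wooden set square lying flat on the far part of the table, about 150 x 95 mm, 5 mm thick; origin on its underside, near the middle of its long slanted side, y along the long leg. Leave alone
- lunchbox: orange plastic lunchbox with white clips, 136 x 186 x 60 mm, to the robot's right; origin at the centre of its underside. Leave alone
- ink_jar: glass jar with a black lid, 48 mm in diameter, 55 mm high, far left on the table; origin at the centre of its underside. Leave alone
- tape_roll: roll of paper tape lying flat, 68 mm in diameter, 18 mm high, to the right and near the robot; origin at the centre of its underside. Leave alone
- pen_bin: tilt-out bin of pens in a grey plastic housing, about 110 x 150 mm, 160 mm high with the pens, fixed to the table on the left; origin at the centre of the housing's underside. Leave alone
There are look-alikes about, which are no part of the job. Leave any orange or red look-alike of the cup alone.

How it is judged (in metres and radians):
At the end, for the whole second after the job is handed in: the cup stands upright (within about 3 degrees) and at rest on the stand, the centre of its foot within 6 mm of the centre of the stand's top, and the stand is within 15 mm of where it began (horizontal distance between cup and stand_top below 0.006 m and angle between cup's own z axis and vertical below 0.06 rad and z of cup in the frame of stand_top between -0.003 and 0.003 m and linear speed of cup below 0.01 m/s and distance of stand from where it was at the start of the episode below 0.015 m); the robot touches nothing.
It fails at once if the cup is lifted off the stand (more than 12 mm above its top) (z of cup in the frame of stand_top above 0.012 m).
It fails at once if the cup falls off the stand or leans more than 23 degrees (z of cup in the frame of stand_top below -0.01 m or angle between cup's own z axis and vertical above 0.4 rad).
It fails at once if the cup is pinched or struck hard (more than 12 N from the fingers or the arm) (contact force between any of the fingers, the arm and cup above 12 N).
It fails at once if the stand is shoved more than 15 mm or tipped (distance of stand from where it was at the start of the episode above 0.015 m or angle between stand's own z axis and vertical above 0.1 rad).
It fails at once if another thing on the table is moved more than 15 mm (distance of any of eraser, sharpener, set_square, lunchbox, ink_jar, tape_roll from where it was at the start of the episode above 0.015 m).
It also fails if it takes over 40 s, if anything falls off the work surface, if the arm or the gripper's body presses on something with over 40 N, if the wrist force passes 120 N, or if a joint passes its speed limit or range.

## Working session

There is one attempt and no reset: what is moved stays moved. The work goes in short steps, Python scripts to look and compute and a shell command to move; the robot and the scene stay as the last step left them, time stands still between calls to the robot, and variables do not carry over. Pictures are saved under pics/ and viewed, and the job is handed in when it is done.

```bash
mkdir -p pics
cat > h.py <<'E'
import numpy as np, cv2
from rig import sense, grab_frame, sign_off, masks_of
def save(n,f,img=None): cv2.imwrite(f'pics/{n}.png',cv2.cvtColor(f['pixels'] if img is None else img,cv2.COLOR_RGB2BGR))
def ray(f,u,v,z):
    K=f['K'];E=f['extrinsics'];d=E[:3,:3]@np.linalg.solve(K,[u,v,1.]);o=E[:3,3]
    return o+d*(z-o[2])/d[2]
def proj(f,P):
    E=f['extrinsics'];p=(np.atleast_2d(P)-E[:3,3])@E[:3,:3]; q=p@f['K'].T; return q[:,:2]/q[:,2:]
E
python3 - <<'E'
from h import *
for c in ['scene','side','wrist']:
    f=grab_frame(c);save(c+'0',f)
    print(c,f['K'][0,0],f['extrinsics'].round(2).tolist())
    for t in ['cup','stand']:
        for m in masks_of(c,t):
            ys,xs=np.nonzero(m['pixels']);print(c,t,round(m['conf'],2),np.round(m['centre']),xs.min(),xs.max(),ys.min(),ys.max(),len(xs))
print(sense())
E
```

```text
scene 475.85564483981517 [[-0.51, 0.55, -0.66, 1250.9], [0.86, 0.34, -0.38, 389.84], [0.02, -0.76, -0.65, 724.0], [0.0, 0.0, 0.0, 1.0]]
scene cup 0.96 [274. 276.] 256 286 255 292 937
scene cup 0.87 [211. 239.] 229 254 194 226 708
scene cup 0.82 [224. 272.] 259 285 206 240 794
scene stand 0.91 [242. 288.] 263 301 222 258 877
side 575.4726024041217 [[0.88, -0.27, 0.4, 87.68], [-0.48, -0.5, 0.72, -874.71], [0.0, -0.83, -0.56, 754.45], [0.0, 0.0, 0.0, 1.0]]
side cup 0.74 [328. 354.] 335 368 306 349 1226
side cup 0.6 [269. 338.] 324 354 245 286 1071
side cup 0.6 [252. 365.] 351 377 233 268 822
side stand 0.71 [269. 340.] 324 354 245 285 1075
side stand 0.63 [293. 322.] 304 348 268 310 1315
wrist 383.3787333263458 [[1.0, 0.0, -0.0, 624.47], [-0.0, -0.95, -0.32, 82.79], [-0.0, 0.32, -0.95, 373.76], [0.0, 0.0, 0.0, 1.0]]
wrist cup 0.84 [407. 237.] 208 266 371 449 3256
wrist cup 0.76 [247. 379.] 344 407 209 285 3832
wrist cup 0.74 [333. 266.] 230 300 289 379 5017
wrist stand 0.66 [278. 241.] 203 296 244 335 4526
{'clock': 0.45, 'qpos': array([-2.37602303e-03,  3.53039557e-01,  1.63343930e+00, -4.14293734e-05,
        1.15520635e+00, -2.41127202e-03]), 'qvel': array([ 0.00010452,  0.00060393, -0.00051332,  0.00053622, -0.0012835 ,
        0.00032577]), 'joint_efforts': array([-5.68012765e-04, -6.04615903e+01, -3.42098093e+01, -7.89226920e-05,
        2.93374207e-03, -2.70790315e-05]), 'eef_pos': array([6.24974197e+02, 2.05901672e-03, 2.31239402e+02]), 'tcp_rot': array([-3.14150001e+00,  3.76780031e-05,  1.57084831e+00]), 'contact_force': array([-0.40804987,  0.25419702, -0.47258556]), 'wrist_torque': array([-0.04363443, -0.0540949 ,  0.03083265]), 'opening': 0.9990222669243701}
```

View pics/scene0.png

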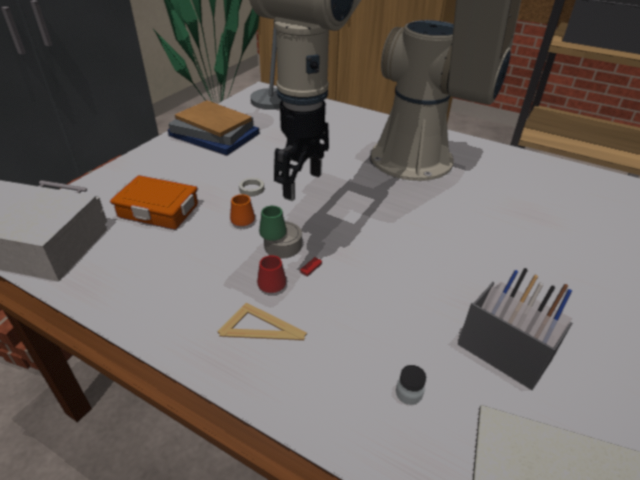

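View pics/side0.png

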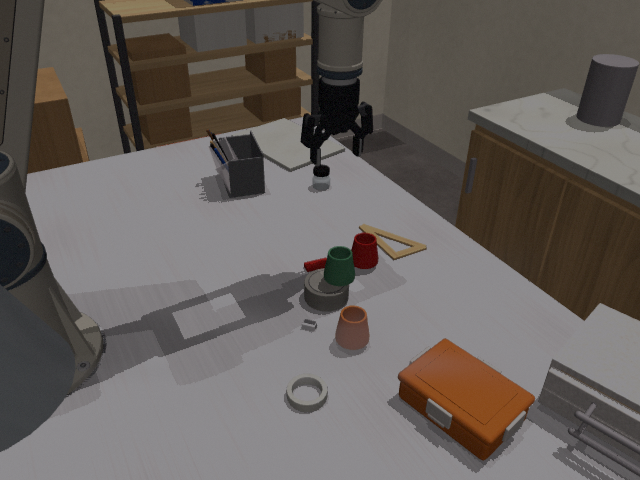

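View pics/wrist0.png

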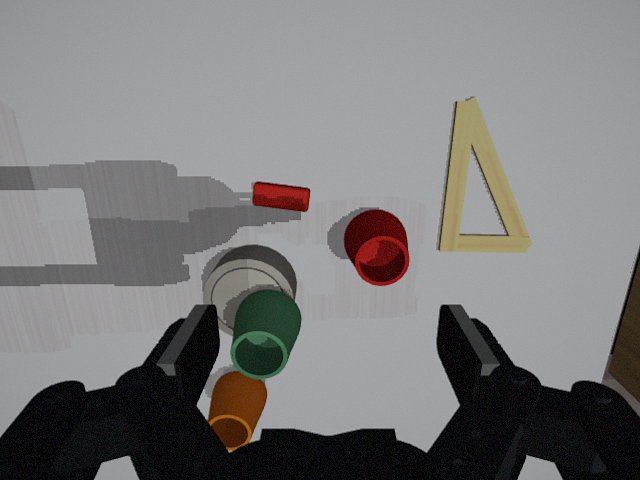

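The cup-like things in the wrist picture are green (266,333), standing on the stand; orange (237,407); and red (379,247). Only the green one fits the description. I'll confirm it in a crop and fit the poses of the cup and stand.

```bash
cat >> h.py <<'E'
from scipy.optimize import minimize
A=np.linspace(0,2*np.pi,48,endpoint=False)
def circ(c,r,z): return np.c_[c[0]+r*np.cos(A),c[1]+r*np.sin(A),np.full(48,z)]
def cuppts(c): return np.vstack([circ(c,r,40+z) for r,z in [(15,0),(31,12.5),(31,20),(23.5,70)]])
def stpts(c): return np.vstack([circ(c,45,0),circ(c,45,40)])
def sil(f,parts,S=3):
    im=np.zeros((480*S,640*S),np.uint8)
    for P in parts:
        h=cv2.convexHull(proj(f,P).astype(np.float32))[:,0]
        cv2.fillConvexPoly(im,np.round(((h+.5)*S-.5)*16).astype(np.int32),255,shift=4)
    return cv2.resize(im,(640,480),interpolation=cv2.INTER_AREA)/255.
def green(f):
    p=f['pixels'].astype(int);m=((p[...,1]>p[...,0]*1.25+6)&(p[...,1]>p[...,2]*1.1)).astype(np.uint8)
    return m
def greencup(f,cx):
    m=green(f);n,l,s,c=cv2.connectedComponentsWithStats(m)
    q=proj(f,[[*cx,75]])[0]
    ok=[i for i in range(1,n) if s[i,4]>60 and np.hypot(*(c[i]-q))<60]
    if not ok: return None
    i=max(ok,key=lambda i:s[i,4]);m=(l==i).astype(np.uint8)
    return m
def fit(frames,masks,mk,x0,sc=4):
    def cost(x):
        e=0
        for f,m in zip(frames,masks):
            e+=np.abs(sil(f,mk(x))-m).sum()/m.sum()
        return e
    x0=np.array(x0,float);n=len(x0)
    sx=np.vstack([x0]+[x0+sc*np.eye(n)[i] for i in range(n)])
    r=minimize(cost,x0,method='Nelder-Mead',options=dict(initial_simplex=sx,xatol=.1,fatol=1e-4,maxiter=120));return r.x,r.fun
E
python3 - <<'E'
from h import *
F={}
for c in ['scene','side','wrist']: F[c]=grab_frame(c)
f=F['wrist'];g=ray(f,266,340,75)[:2];s0=ray(f,245,300,40)[:2];print('guess',g,s0)
Ms={}
for c,f in F.items():
    m=greencup(f,g);print(c,None if m is None else m.sum())
    m=cv2.morphologyEx(m,cv2.MORPH_CLOSE,np.ones((5,5)));Ms[c]=m
    x,e=fit([f],[m],lambda x:[cuppts(x)],g);print(c,'cup',x.round(1),round(e,3))
    best=None
    q=proj(f,[[*s0,20]])[0]
    for k in masks_of(c,'stand'):
        ys,xs=np.nonzero(k['pixels']);
        if abs(k['pixels']&(m>0)).sum()>.5*m.sum():continue
        u=((k['pixels']>0)|(m>0)).astype(np.uint8)
        y,e=fit([f],[u],lambda y:[cuppts(x),stpts(y)],s0);print(c,'stand',round(k['conf'],2),y.round(1),round(e,3),'diff',(x-y).round(1))
x,e=fit(list(F.values()),list(Ms.values()),lambda x:[cuppts(x)],g);print('all',x,e)
f=F['wrist'];save('crop',f,cv2.resize(f['pixels'][220:460,160:440],None,fx=2.5,fy=2.5,interpolation=cv2.INTER_CUBIC))
for t in ['eraser','sharpener','tape_roll','lunchbox']:
  for c in F:
    k=masks_of(c,t)
    if k and k[0]['conf']>.4: print(t,c,round(k[0]['conf'],2),ray(F[c],k[0]['centre'][1],k[0]['centre'][0],8).round())
for n,(u,v) in {'orange':(239,215),'red':(271,280)}.items(): print(n,ray(F['scene'],u,v,20).round())
E
```

```text
guess [ 568.00523114 -124.75626939] [ 543.16870946 -103.14921756]
scene 663
scene cup [ 567.6 -117.4] 0.238
scene stand 0.95 [ 547.  -105.7] 0.157 diff [ 20.6 -11.7]
side 987
side cup [ 568.  -113.8] 0.083
side stand 0.64 [ 546.6 -101. ] 0.057 diff [ 21.4 -12.9]
side stand 0.57 [609.9 -46.4] 0.664 diff [-41.9 -67.4]
wrist 4753
wrist cup [ 567.8 -115.3] 0.044
wrist stand 0.77 [ 545.5 -104. ] 0.065 diff [ 22.3 -11.3]
all [ 567.54717647 -114.76238458] 0.36888826828530086
eraser scene 0.57 [586.  -9.   8.]
eraser side 0.71 [569. -13.   8.]
eraser wrist 0.72 [579. -10.   8.]
tape_roll scene 0.76 [ 395. -319.    8.]
tape_roll side 0.89 [ 398. -288.    8.]
tape_roll wrist 0.61 [ 369. -342.    8.]
lunchbox scene 0.82 [ 579. -484.    8.]
lunchbox side 0.9 [ 612. -442.    8.]
orange [ 526. -247.   20.]
red [674. -49.  20.]
```

View pics/crop.png

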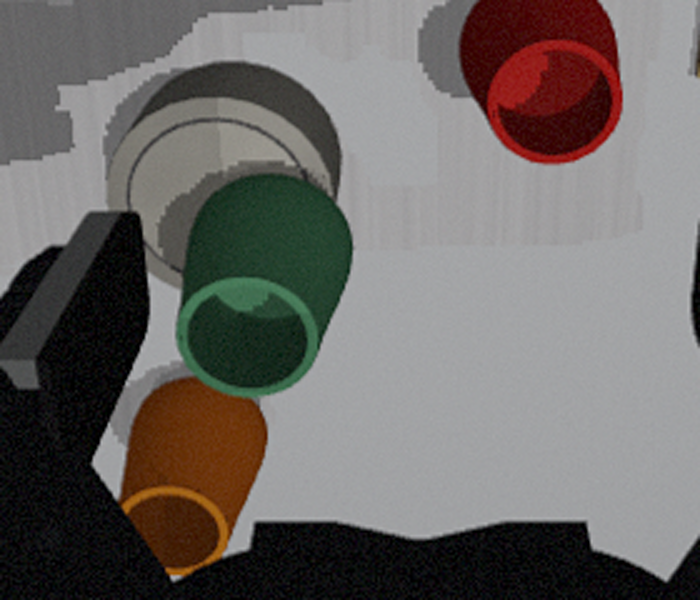

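```bash
python3 -m inch '[{"gripper":0.018,"tx":-0.018,"ty":-0.001,"tz":0,"spin":0},{"gripper":0.018,"tx":-0.018,"ty":-0.001,"tz":0,"spin":0},{"gripper":0.018,"tx":-0.018,"ty":-0.001,"tz":0,"spin":0},{"gripper":0.018,"tx":-0.018,"ty":-0.001,"tz":0,"spin":0},{"gripper":0.018,"tx":-0.018,"ty":-0.001,"tz":0,"spin":0},{"gripper":0.018,"tx":-0.018,"ty":-0.001,"tz":0,"spin":0},{"gripper":0.018,"tx":-0.018,"ty":-0.001,"tz":0,"spin":0},{"gripper":0.018,"tx":-0.018,"ty":-0.001,"tz":0,"spin":0}]' 20
python3 -m inch '[{"gripper":0.018,"tx":0,"ty":0,"tz":0.012,"spin":-7.6},{"gripper":0.018,"tx":0,"ty":0,"tz":0.012,"spin":-7.6},{"gripper":0.018,"tx":0,"ty":0,"tz":0.012,"spin":-7.6},{"gripper":0.018,"tx":0,"ty":0,"tz":0.012,"spin":-7.6},{"gripper":0.018,"tx":0,"ty":0,"tz":0.012,"spin":-7.6},{"gripper":0.018,"tx":0,"ty":0,"tz":0.012,"spin":-7.6},{"gripper":0.018,"tx":0,"ty":0,"tz":0.012,"spin":-7.6},{"gripper":0.018,"tx":0,"ty":0,"tz":0.012,"spin":-7.6}]'
cat > look.py <<'E'
from h import *
import sys
n=sys.argv[1];cams=sys.argv[2:] or ['wrist','side']
g=[560,-111];s0=[546,-103.5]
for c in cams:
    f=grab_frame(c);save(n+c,f)
    m=greencup(f,g)
    if m is None: print(c,'no green');continue
    m=cv2.morphologyEx(m,cv2.MORPH_CLOSE,np.ones((5,5)))
    x,e=fit([f],[m],lambda x:[cuppts(x)],g);print(c,'cup',x.round(1),round(e,3))
    for k in masks_of(c,'stand'):
        if (k['pixels']&(m>0)).sum()>.5*m.sum():continue
        u=((k['pixels']>0)|(m>0)).astype(np.uint8)
        y,e=fit([f],[u],lambda y:[cuppts(x),stpts(y)],s0);print(c,'stand',round(k['conf'],2),y.round(1),round(e,3),'diff',(x-y).round(1))
s=sense();print(s['clock'],s['eef_pos'].round(1),s['tcp_rot'].round(3),s['contact_force'].round(2),round(s['opening'],3))
E
python3 look.py a wrist side
```

```text
clock: 2.15
eef_pos: [616.9, -145.6, 231.3]
tcp_rot: [3.142, -0.0, 1.571]
contact_force: [0.0, -0.9, -0.5]
opening: 0.21
clock: 2.95
eef_pos: [617.0, -144.8, 134.7]
tcp_rot: [-3.142, -0.0, 2.637]
contact_force: [0.4, 0.1, 0.1]
opening: 0.209
wrist cup [ 567.5 -115. ] 0.03
wrist stand 0.85 [ 546.1 -104.1] 0.023 diff [ 21.4 -10.9]
side cup [ 568.1 -113.3] 0.091
side stand 0.6 [ 545.9 -102.6] 0.049 diff [ 22.2 -10.7]
3.15 [ 617.  -144.5  135.3] [-3.142 -0.     2.628] [ 0.2   0.61 -0.18] 0.213
```

The crop confirms it: the green cup overhangs the stand's edge at the lower right, hiding part of the ring. Next I'll check the view from the approach pose.

View pics/awrist.png

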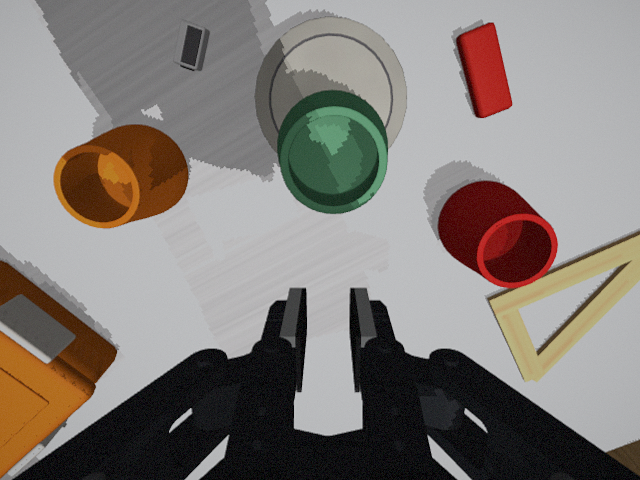

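View pics/aside.png

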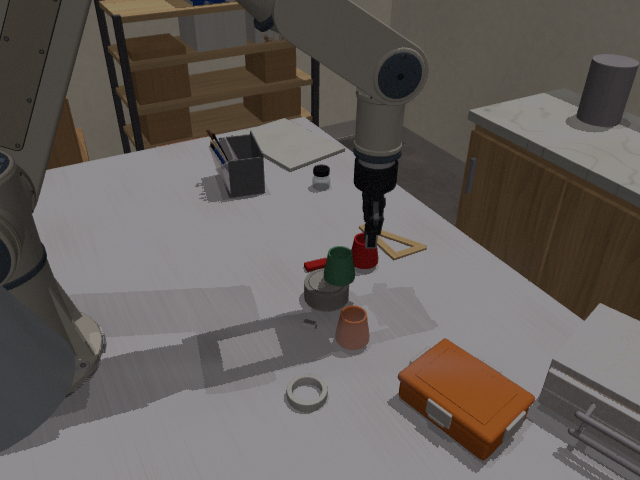

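Wrist picture: the cup is at (332,155), the stand at (331,90), the sharpener at (192,47) and the eraser at (485,70). The fingertips at (300,320) and (358,320) are clear of everything. I'll correct the line and descend beside the belly.

```bash
python3 -m inch '[{"gripper":0.018,"tx":0,"ty":0.002,"tz":0.010,"spin":-1},{"gripper":0.018,"tx":0,"ty":0.002,"tz":0.012,"spin":-1},{"gripper":0.018,"tx":0,"ty":0,"tz":0.012,"spin":0},{"gripper":0.018,"tx":0,"ty":0,"tz":0.012,"spin":0},{"gripper":0.018,"tx":0,"ty":0,"tz":0.012,"spin":0},{"gripper":0.018,"tx":0,"ty":0,"tz":0.012,"spin":0},{"gripper":0.018,"tx":0,"ty":0,"tz":0.012,"spin":0},{"gripper":0.018,"tx":0,"ty":0,"tz":0.007,"spin":0}]'
python3 look.py b wrist side
```

```text
clock: 3.95
eef_pos: [618.4, -140.4, 44.7]
tcp_rot: [-3.141, -0.001, 2.667]
contact_force: [-1.1, 0.2, -0.2]
opening: 0.208
wrist cup [ 567.8 -115.1] 0.022
wrist stand 0.85 [ 546.4 -104.3] 0.021 diff [ 21.4 -10.8]
side cup [ 567.7 -113.6] 0.1
side stand 0.8 [ 547.1 -100.7] 0.064 diff [ 20.6 -12.9]
4.15 [ 619.1 -140.6   46.3] [3.142 0.    2.667] [-0.08 -0.2   0.48] 0.214
```

View pics/bwrist.png

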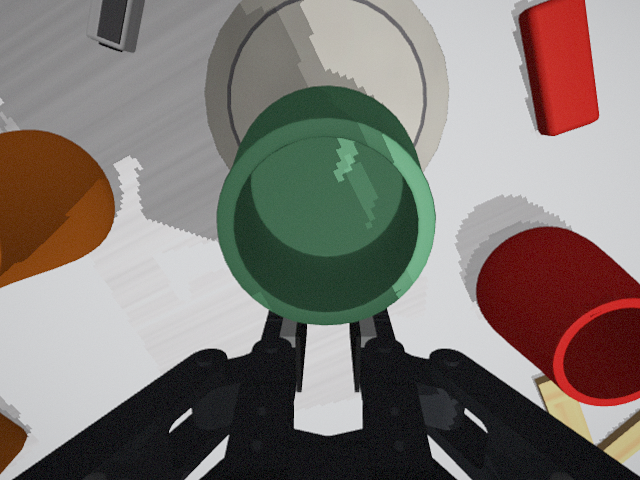

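Run:
```python
import cv2
i=cv2.imread('pics/bside.png')[170:350,240:480];cv2.imwrite('pics/bs.png',cv2.resize(i,None,fx=3,fy=3,interpolation=cv2.INTER_CUBIC))
```

```text
(no output)
```

View pics/bs.png

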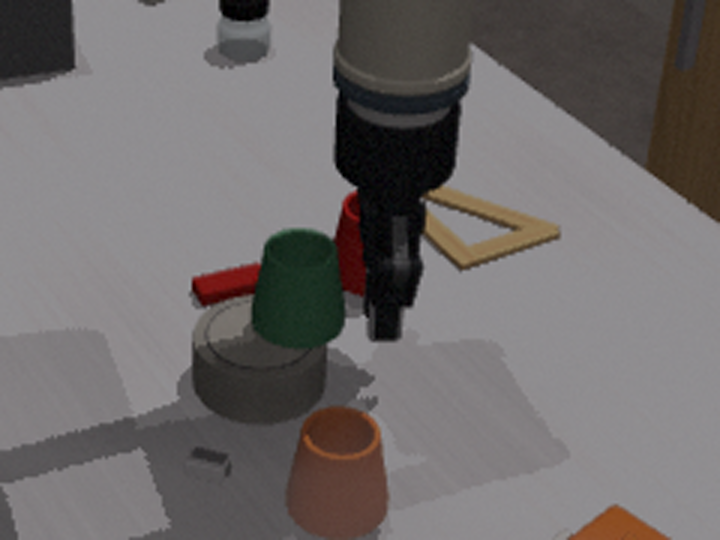

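Wrist picture: the cup mouth is centred at (326,222) and the stand's axis is at column 327. The fingers lie symmetrically about column 327 with about 16 mm of clearance, and the side view shows the tips at belly height. I'll start the slow push.

```bash
python3 -m inch '[{"gripper":0.018,"tx":0.0025,"ty":0,"tz":0,"spin":0},{"gripper":0.018,"tx":0.0025,"ty":0,"tz":0,"spin":0},{"gripper":0.018,"tx":0.002,"ty":0,"tz":0,"spin":0},{"gripper":0.018,"tx":0.002,"ty":0,"tz":0,"spin":0},{"gripper":0.018,"tx":0.0015,"ty":0,"tz":0,"spin":0},{"gripper":0.018,"tx":0.0015,"ty":0,"tz":0,"spin":0},{"gripper":0.018,"tx":0.0015,"ty":0,"tz":0,"spin":0},{"gripper":0.018,"tx":0.0015,"ty":0,"tz":0,"spin":0}]'
python3 -m inch '[{"gripper":0.018,"tx":0.0015,"ty":0,"tz":0,"spin":0},{"gripper":0.018,"tx":0.0015,"ty":0,"tz":0,"spin":0},{"gripper":0.018,"tx":0.0015,"ty":0,"tz":0,"spin":0},{"gripper":0.018,"tx":0.0015,"ty":0,"tz":0,"spin":0},{"gripper":0.018,"tx":0.0015,"ty":0,"tz":0,"spin":0},{"gripper":0.018,"tx":0.0015,"ty":0,"tz":0,"spin":0},{"gripper":0.018,"tx":0,"ty":0,"tz":0,"spin":0},{"gripper":0.018,"tx":0,"ty":0,"tz":0,"spin":0}]'
python3 look.py c wrist side
```

```text
clock: 4.95
eef_pos: [605.5, -133.6, 46.3]
tcp_rot: [-3.142, -0.0, 2.667]
contact_force: [0.1, -0.5, -0.2]
opening: 0.212
clock: 5.75
eef_pos: [597.5, -129.5, 46.3]
tcp_rot: [-3.142, -0.0, 2.667]
contact_force: [0.4, -0.0, 0.1]
opening: 0.211
wrist cup [ 560.7 -110.7] 0.021
wrist stand 0.59 [ 546.2 -104. ] 0.022 diff [14.5 -6.7]
wrist stand 0.38 [ 592.5 -127. ] 0.185 diff [-31.8  16.3]
side cup [ 561.4 -108.9] 0.089
side stand 0.87 [ 546.9 -100.4] 0.076 diff [14.5 -8.6]
5.95 [ 597.5 -129.5   46.2] [-3.142 -0.     2.667] [-0.37 -0.14 -0.2 ] 0.209
```

The cup slides upright with the fingers, with about 16 mm left to go.

```bash
python3 -m inch '[{"gripper":0.018,"tx":0.0015,"ty":0,"tz":0,"spin":0},{"gripper":0.018,"tx":0.0015,"ty":0,"tz":0,"spin":0},{"gripper":0.018,"tx":0.0015,"ty":0,"tz":0,"spin":0},{"gripper":0.018,"tx":0.0015,"ty":0,"tz":0,"spin":0},{"gripper":0.018,"tx":0.0015,"ty":0,"tz":0,"spin":0},{"gripper":0.018,"tx":0.0015,"ty":0,"tz":0,"spin":0},{"gripper":0.018,"tx":0.0015,"ty":0,"tz":0,"spin":0},{"gripper":0.018,"tx":0.0005,"ty":0,"tz":0,"spin":0}]'
python3 look.py d wrist side
```

```text
clock: 6.75
eef_pos: [587.6, -124.4, 46.3]
tcp_rot: [-3.142, -0.0, 2.667]
contact_force: [0.7, -0.9, 0.7]
opening: 0.211
wrist cup [ 551.1 -105.7] 0.021
wrist stand 0.93 [ 546.1 -103.9] 0.02 diff [ 5.  -1.8]
side cup [ 551.2 -104.2] 0.081
side stand 0.57 [591.  -36.3] 0.954 diff [-39.7 -67.9]
6.95 [ 587.7 -124.5   46.3] [-3.142 -0.     2.667] [ 0.17 -0.4  -0.5 ] 0.214
```

View pics/dwrist.png

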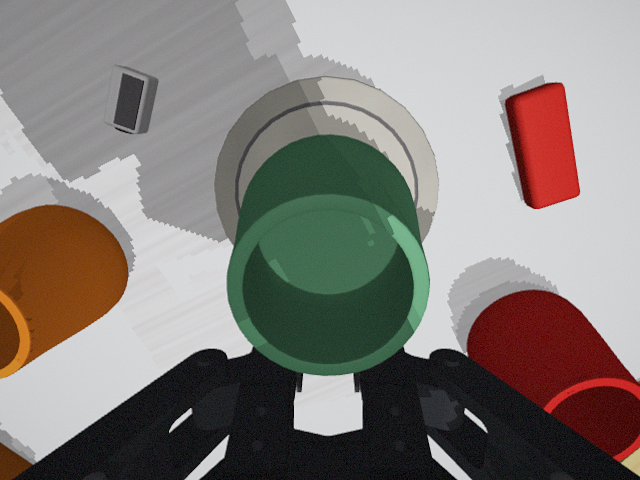

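The cup is upright and still centred between the fingers, with about 5 mm of wide ring gap ahead at rows 102–135. I'll push 5 mm more.

```bash
python3 -m inch '[{"gripper":0.018,"tx":0.001,"ty":0,"tz":0,"spin":0},{"gripper":0.018,"tx":0.001,"ty":0,"tz":0,"spin":0},{"gripper":0.018,"tx":0.001,"ty":0,"tz":0,"spin":0},{"gripper":0.018,"tx":0.001,"ty":0,"tz":0,"spin":0},{"gripper":0.018,"tx":0.001,"ty":0,"tz":0,"spin":0},{"gripper":0.018,"tx":0,"ty":0,"tz":0,"spin":0},{"gripper":0.018,"tx":0,"ty":0,"tz":0,"spin":0},{"gripper":0.018,"tx":0,"ty":0,"tz":0,"spin":0}]'
python3 look.py e wrist side scene
```

```text
clock: 7.75
eef_pos: [583.3, -122.2, 46.3]
tcp_rot: [-3.142, -0.0, 2.667]
contact_force: [0.2, -0.8, 0.0]
opening: 0.209
wrist cup [ 546.5 -103.4] 0.02
wrist stand 0.72 [ 546.  -103.9] 0.024 diff [0.5 0.5]
side cup [ 547.5 -101.5] 0.088
side stand 0.95 [ 547.3 -100.3] 0.093 diff [ 0.3 -1.1]
scene cup [ 542.6 -102.8] 1.06
scene stand 0.76 [ 546.8 -105.1] 0.529 diff [-4.2  2.3]
8.05 [ 583.3 -122.2   46.2] [-3.142 -0.     2.667] [-0.01 -0.48  0.38] 0.213
```

View pics/ewrist.png

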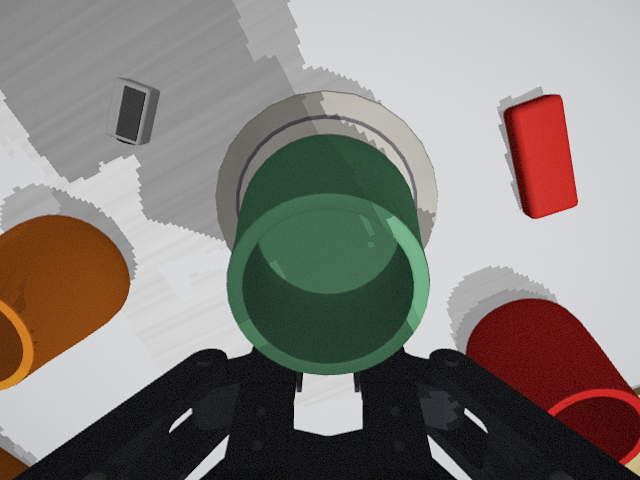

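The wrist and side fits put the cup within about 1 mm of centre. The scene camera's fit is invalid because the arm hides the cup. I'll back straight off, rise and re-check.

```bash
python3 -m inch '[{"gripper":0.018,"tx":-0.002,"ty":0,"tz":0,"spin":0},{"gripper":0.018,"tx":-0.004,"ty":0,"tz":0,"spin":0},{"gripper":0.018,"tx":-0.006,"ty":0,"tz":0,"spin":0},{"gripper":0.018,"tx":-0.008,"ty":0,"tz":0,"spin":0},{"gripper":0.018,"tx":-0.008,"ty":0,"tz":0,"spin":0},{"gripper":0.018,"tx":-0.008,"ty":0,"tz":-0.005,"spin":0},{"gripper":0.018,"tx":0,"ty":0,"tz":-0.01,"spin":0},{"gripper":0.018,"tx":0,"ty":0,"tz":-0.015,"spin":0}]'
python3 -m inch '[{"gripper":0.018,"tx":0,"ty":0,"tz":-0.02,"spin":0},{"gripper":0.018,"tx":0,"ty":0,"tz":-0.02,"spin":0},{"gripper":0.018,"tx":0,"ty":0,"tz":-0.02,"spin":0},{"gripper":0.018,"tx":0,"ty":0,"tz":-0.02,"spin":0},{"gripper":0.018,"tx":0,"ty":0,"tz":-0.02,"spin":0},{"gripper":0.018,"tx":0,"ty":0,"tz":-0.02,"spin":0},{"gripper":0.018,"tx":0,"ty":0,"tz":-0.01,"spin":0},{"gripper":0.018,"tx":0,"ty":0,"tz":0,"spin":0}]'
python3 look.py g wrist side scene
python3 - <<'E'
import cv2,numpy as np
a=cv2.imread('pics/gwrist.png');b=cv2.imread('pics/gside.png')[200:350,240:440];b=cv2.resize(b,(400,300),interpolation=cv2.INTER_CUBIC)
c=cv2.imread('pics/gscene.png')[170:320,190:390];c=cv2.resize(c,(400,300),interpolation=cv2.INTER_CUBIC)
cv2.imwrite('pics/gall.png',np.hstack([cv2.resize(a,(400,300)),np.zeros((300,0,3),np.uint8),b]));cv2.imwrite('pics/gsc.png',c)
E
```

```text
clock: 8.85
eef_pos: [615.0, -138.7, 76.6]
tcp_rot: [-3.141, -0.001, 2.667]
contact_force: [0.2, 0.2, 0.1]
opening: 0.206
clock: 9.65
eef_pos: [616.1, -138.8, 208.7]
tcp_rot: [3.141, 0.003, 2.667]
contact_force: [0.2, -0.9, -0.3]
opening: 0.21
wrist cup [ 546.6 -103.7] 0.034
wrist stand 0.85 [ 545.8 -104. ] 0.05 diff [0.8 0.3]
side cup [ 545.8 -101.7] 0.098
side stand 0.8 [ 546.5 -100.8] 0.062 diff [-0.7 -1. ]
scene cup [ 544.8 -103.2] 0.254
scene stand 0.57 [ 546.8 -105.3] 0.166 diff [-2.   2.1]
9.95 [ 614.8 -138.5  205.2] [-3.141e+00 -2.000e-03  2.667e+00] [-0.69 -0.04 -0.28] 0.212
```

View pics/gwrist.png

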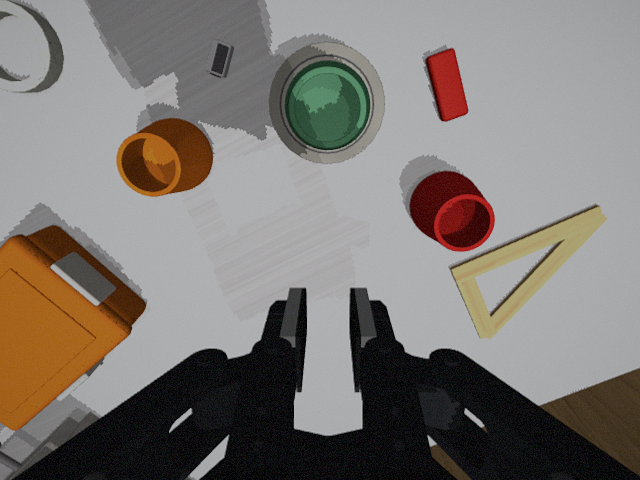

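View pics/gall.png

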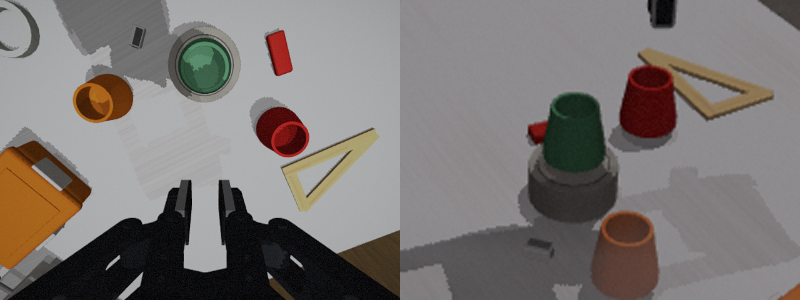

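The cup, at (328,105) in the wrist view, stands upright inside the ring with an even gap all round. The stand, eraser and sharpener are where they were, and the gripper is well clear. Handing in.

```bash
python3 -c "
from rig import sign_off,sense
print(sense()['contact_force'].round(1)); print(sign_off())"
```

```text
[-0.7 -0.  -0.3]
the job is handed in; nothing more can be done
None
```

I pushed the green cup about 24 mm to the middle of the stand and handed the job in at about 10 s of the 40 s allowed. I used the edges of the slightly opened fingers at belly height, in slow 1–1.5 mm steps, then backed off and lifted clear.

- **Centring:** The last fits put the cup 0.9 mm (wrist camera) and 1.2 mm (side camera) from the stand's centre. The limit is 6 mm.
- **Disagreement:** The scene camera gave 2.9 mm in another direction. Its fit was poor: the cup is small in that view and the colour mask patchy. I trusted the other two.
- **Upright and undisturbed:** In the pictures the cup stands upright inside the ring with an even gap. The fitted stand position changed by less than 1 mm. The other things near the stand look unmoved, though I checked those only by eye.
- **Force:** The wrist force readings stayed at noise level, about 1 N, throughout the pushing.

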